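Mix the marking ink and make up the kit tray

TASK

The pigment in the tall slim marking-ink bottle has settled: pick the bottle up, turn it upside down in the air so that its cap points well downwards, hold it so for two seconds, then turn it back upright and stand it gently in the round pocket of the wooden kit tray. Then lay the steel V-block, groove up, in the pocket of its own shape, the small oblong one. Leave everything else in the drawer where it is: the squat jar, the tools, and the yellow case too, for its micrometer is still out.

Things in the scene. Friction and masses are not known exactly. Their poses are not given: they have to be found in the camera images.
- bottle: the tall slim marking-ink bottle: amber glass body 42 mm across and 80 mm high, shoulder narrowing to a black screw cap 27 mm across from 92 to 115 mm height; shut, stands upright at the start. Origin at the centre of its underside, z along its axis towards the cap. About 0.16 kg; its round body (from 5 to 78 mm up) is the place to grip
- bottle_cap (a point): centre of the top face of the bottle's cap, on the axis, 115 mm above its underside
- vblock: small ground steel V-block, 50 mm long (x), 30 mm wide (y), 28 mm high, with a 90 degree groove 20 mm wide and 10 mm deep along x in its top; starts groove up. Origin at the centre of its underside, z up. About 0.22 kg; grip by the two long sides
- case: bystander: shut yellow plastic micrometer case, 112 mm long (x), 52 mm wide (y), 32 mm high, a small flat snap catch at the middle of its -y side (stands out 1 mm); starts lid up. Origin at the centre of its underside, z up through the lid.
- tray: fixed wooden kit tray, 190 x 190 x 18 mm, lying in the drawer with its underside 6 mm above the work surface; three open pockets 12 mm deep in its top. Origin at the centre of its underside, z up; it may be turned
- tray_hole0 (a point): centre of the mouth (top plane, 12 mm above the pocket floor) of the round pocket, 48 mm across, for the bottle; tray x, y = +50, +55 mm
- tray_hole1 (a point): centre of the mouth of the small oblong pocket, 56 mm along tray x, 36 mm along tray y, 12 mm deep, for the V-block; tray x, y = +50, -55 mm
- tray_hole2 (a point): centre of the mouth of the big oblong pocket, 58 mm along tray x, 118 mm along tray y, 12 mm deep, the place of the yellow case; stays empty; tray x, y = -50, 0 mm
- drawer: fixed pulled-out drawer holding everything: birch plywood floor 470 x 900 mm, 6 mm thick (its top 6 mm above the work surface), pine front 55 mm high across the robot's side (14 mm thick, its inner face at x = 0.361) with brass hooks on its outside, sides 40 mm high at y = +-0.445. Origin at floor centre, underside. A wooden chest 120 mm high with lifted lid stands behind it beyond x = 0.84
- jar: bystander: squat amber glass jar 54 mm across, 56 mm high with a wide black cap; same materials as the bottle but low and wide. Origin at the centre of its underside
- micrometer: bystander: grey outside micrometer lying flat, 150 mm along y, 18 mm high, its origin at the frame's centre
- pin: bystander: ground steel gauge pin, 12 mm across and 70 mm long, lying along its x axis; origin at mid-length, underside as built
- screwdriver: bystander: screwdriver lying along x at the drawer's left side
- wrench: bystander: wrench lying along x at the drawer's right side
- brush: bystander: small bench brush lying along y at the far side of the drawer
Things that resemble listed ones, but are neither listed nor needed, are in the scene too. Leave any purple or red look-alike of the bottle alone.

How it is judged:
By the outcome, as a careful person would: the job done as asked, in the order asked, and still so for the second after the job is handed in, with the robot touching nothing.
It also fails if it takes over 72 s, if anything falls off the work surface, if the arm or the gripper's body presses on something with over 40 N, if the wrist force passes 120 N, or if a joint passes its speed limit or range.

ROBOT

A 6-joint arm with a two-finger parallel gripper is mounted at the origin on the work surface. World frame = base frame: x ahead of the robot, y to its left, z up, the work surface at z = 0. Lengths are in mm, angles in rad, forces in N, time in s.
With the tool pointing down it reaches from about 350 to 975 mm from the base axis. Payload 7.1 kg.
Tool frame: the origin (TCP) lies midway between the tips of the shut fingers; the grasp point (between the pads) lies 19 mm behind it; z points along the fingers, y is the line along which they close (so a half turn about z gives the same grasp; the last joint's range is limited). The gripper opens to 88 mm and grips with 3 to 60 N. Pads are 20 mm wide; open, the fingers measure 115 mm over their backs; the gripper's body (75 mm by 178 mm) begins 61 mm behind the grasp point.
Start: joints at [1.137, 0.423, 1.63, -0, 1.089, -0.019], TCP at [251.847, 571.994, 182.975] pointing down, gripper open.
Joint ranges: [-3, 3], [-0.9, 2.11], [0.09, 2.58], [-1.31, 4.45], [0.11, 2.69], [-2.54, 2.54]. Speed limits (rad/s): [2.39, 2.39, 3.01, 3.14, 3.14, 3.14].

INTERFACE

Orientations are given as a rotation vector (axis times angle).
In Python, from workcell import get_obs, get_image, camera_params, close_job gives the robot as it stands.
- The arm moves only by the shell command python3 -m creep 'ROWS' [OPENING]. ROWS is a JSON object of lists of equal length, an entry for each row: "delta_pos": the shift along the tool's x, y, z in m, a list of three; "twist": the turn, a rotation vector about the tool's x, y, z in degrees, a list of three. A call has 1 to 20 rows; each row shifts and turns the commanded pose from where the row before left it, along the tool's axes as they then stand; what a row does not reach is not made up. A row lasts 1/12 s, in which the tool goes at most 41.7 mm and 7.16 degrees, less where a joint would pass 70% of its speed; a pose out of reach is approached as far as the arm can. A call with a gripper value outside its range is refused whole. OPENING is the opening, from 0 (shut) to 1 (fully open), set as the call begins (- or left out, the last holds). The fingers move at their own pace and stop on an object; the grip force is fixed at half the most. Time passes only in rows, so rows that do not move let the fingers close. It gives the time, the measured TCP pose, the force, the opening and the grip force at its end, in the units of the state.
- get_obs(): the state, without advancing time (a new reading comes with each control period).
- get_image(name): name is "scene" or "top" or "wrist"; returns (picture, depth): 480x640x3 uint8, red, green, blue; 480x640 float32, mm along the optical axis (not along the pixel's ray), 0 where there is no reading.
- camera_params(name): a dict with "camera_matrix" (3x3 intrinsics, pixels), "extrinsics" (4x4, takes a point from camera to world coordinates). Camera axes: x right, y down, z forward; pixel columns grow to the right and rows downward; lengths in mm; the calibration is good to about 2 mm. A picture is of the moment at which its call begins: read the wrist's pose just before it. camera_params takes no time and is no camera call; for the wrist camera it gives the pose at the moment of the call.
- close_job(): hands the job in; it is judged then, once.
The state is a dict: "t": time; "qpos": joint angles; "qvel": joint speeds; "joint_torque": joint torques, N m; "ee_pos": TCP position; "orientation": TCP orientation; "ft_force": force on the tool from outside, world axes, zero at the start; "moment": the same for the moment, N m; "width": finger opening in mm; "grasp_force": force on a finger pad.
Only numpy, scipy, OpenCV 4.12 (cv2) and the standard library are available. Lean on these libraries where they do the work, as an engineer would, in place of code of your own. Each camera call takes 0.05 s, during which the arm holds its last target. There are 200 camera calls.

## Working session

There is one attempt and no reset: what is moved stays moved. The work goes in short steps, Python scripts to look and compute and a shell command to move; the robot and the scene stay as the last step left them, time stands still between calls to the robot, and variables do not carry over. Pictures are saved under pics/ and viewed, at most 10 in all, crops included, and the job is handed in when it is done.

```bash
mkdir -p pics; ls; python3 - <<'E'
from workcell import *
import cv2,numpy as np
for n in ("top","scene"):
    im,d=get_image(n); cv2.imwrite(f"pics/{n}0.png",im[:,:,::-1]); np.save(f"pics/{n}0.npy",d); np.save(f"pics/{n}0i.npy",im)
    p=camera_params(n); print(n,p["camera_matrix"].round(1).tolist(),p["extrinsics"].round(3).tolist())
o=get_obs(); print(o)
E
```

```text
pics
top [[553.8, 0.0, 327.6], [0.0, 553.8, 238.3], [0.0, 0.0, 1.0]] [[0.045, -0.975, 0.216, 285.093], [-0.999, -0.042, 0.015, -3.391], [-0.006, -0.216, -0.976, 1169.693], [0.0, 0.0, 0.0, 1.0]]
scene [[461.7, 0.0, 317.3], [0.0, 461.7, 232.5], [0.0, 0.0, 1.0]] [[0.601, 0.438, -0.668, 1123.09], [0.799, -0.328, 0.504, -467.177], [0.002, -0.837, -0.548, 600.615], [0.0, 0.0, 0.0, 1.0]]
{'t': 0.1, 'qpos': array([ 1.13704011e+00,  4.23779014e-01,  1.63058524e+00, -1.95825723e-05,
        1.08862514e+00, -1.90124296e-02]), 'qvel': array([ 6.59653946e-04, -1.67075312e-03, -1.24663509e-03, -4.12191609e-06,
       -1.21330438e-03, -6.87592805e-04]), 'joint_torque': array([ 1.71332663e-04, -5.45616317e+01, -2.74328274e+01,  6.45656465e-02,
        1.87725556e-02,  2.44051785e-05]), 'ee_pos': array([251.60335092, 571.51414423, 182.28149998]), 'orientation': array([-6.46743592e-01, -3.07399723e+00,  2.14392447e-03]), 'ft_force': array([-0.25986381, -0.53596755, -0.15548472]), 'moment': array([ 0.02503548,  0.00541187, -0.00401963]), 'grasp_force': 0.0, 'width': 88.03892523687493}
```

View pics/top0.png

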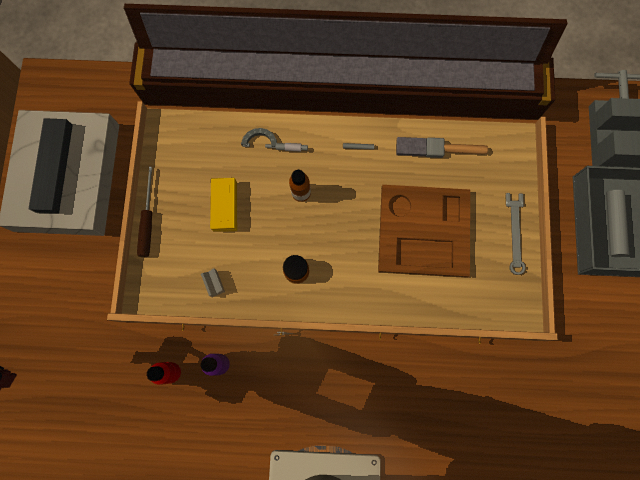

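View pics/scene0.png

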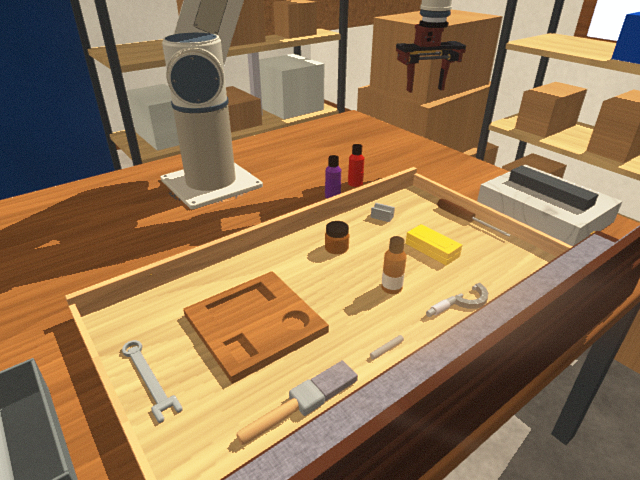

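Top view: the candidates are the amber tall bottle (299,185), the squat jar (295,268), and the purple (214,364) and red (160,373) look-alikes outside the drawer. The bottle is (299,185): amber, slim, inside the drawer. The V-block is at (213,282). The tray is at (427,231), with its round pocket at (400,205) and small oblong pocket at (451,208). The scene view agrees: bottle (394,265), jar (337,237), V-block (382,212).

```bash
cat > h.py <<'E'
import numpy as np,cv2
from workcell import *
from scipy.spatial.transform import Rotation as R
def cloud(d,p):
    v,u=np.indices(d.shape); K=p["camera_matrix"];E=p["extrinsics"]
    P=np.stack([(u-K[0,2])/K[0,0]*d,(v-K[1,2])/K[1,1]*d,d],-1)
    return P@E[:3,:3].T+E[:3,3]
def ray(uv,z,p):
    uv=np.atleast_2d(uv).astype(float);K=p["camera_matrix"];E=p["extrinsics"]
    r=np.c_[uv,np.ones(len(uv))]@np.linalg.inv(K).T@E[:3,:3].T; o=E[:3,3]
    return o+r*((z-o[2])/r[:,2])[:,None]
def rect(xy):
    (c,s,a)=cv2.minAreaRect(xy.astype(np.float32)); return np.round(c,1),np.round(s,1),round(a,1)
E
python3 - <<'E'
from h import *
for n,boxes in (("top",dict(bottle=(280,160,325,210,112,130),vb=(195,262,232,302,28,44),tray=(370,175,485,285,20,29),case=(205,170,242,235,30,45),jar=(275,250,320,290,55,72),floor=(340,270,375,300,-20,30))),
 ("scene",dict(bottle=(375,230,412,300,112,130),vb=(365,198,402,226,28,44),tray=(180,265,330,385,20,29),case=(400,220,465,270,30,45),jar=(320,215,355,255,55,72),floor=(300,270,330,290,-20,30)))):
    d=np.load(f"pics/{n}0.npy");p=camera_params(n);W=cloud(d,p)
    for k,(a,b,c,e,lo,hi) in boxes.items():
        Q=W[b:e,a:c].reshape(-1,3);Q=Q[(Q[:,2]>lo)&(Q[:,2]<hi)]
        if len(Q)<5: print(n,k,len(Q));continue
        print(n,k,len(Q),Q.mean(0).round(1),"zmed",np.median(Q[:,2]).round(1),*rect(Q[:,:2]))
im=np.load("pics/top0i.npy")[:,:,::-1]; im2=np.load("pics/scene0i.npy")[:,:,::-1]
cv2.imwrite("pics/crop1.png",np.hstack([cv2.resize(im[155:305,190:340],(400,400),interpolation=2),cv2.resize(im2[190:310,320:440],(400,400),interpolation=2)]))
E
```

```text
top bottle 141 [641.5  78.  119.2] zmed 119.1 [642.   77.7] [26.  24.2] 4.5
top vb 232 [433.6 251.   31.4] zmed 31.2 [433.  250.6] [50.8 30.5] 25.1
top tray 4857 [ 571.1 -191.1   23.1] zmed 22.9 [ 567.2 -190.8] [190.  191.5] 89.1
top case 1242 [601.9 241.4  36.8] zmed 36.8 [603.6 241.8] [112.5  53.3] 4.1
top jar 467 [467.9  78.2  60.5] zmed 60.7 [468.2  78.4] [49.7 47. ] 3.0
top floor 1047 [445.2 -51.8   4.6] zmed 4.6 [445.5 -52. ] [62.6 72.5] 2.4
scene bottle 142 [647.4  75.3 119. ] zmed 120.0 [645.2  77.4] [26.4 25.9] 3.1
scene vb 144 [437.4 250.3  31.6] zmed 31.6 [436.8 250. ] [50.4 35.6] 26.2
scene tray 6400 [ 588.8 -196.8   23.5] zmed 23.5 [ 561.5 -190.7] [192.  407.4] 89.1
scene case 820 [611.  237.7  37.1] zmed 37.5 [607.2 240.8] [114.   56.4] 3.3
scene jar 267 [474.5  75.6  61. ] zmed 61.3 [472.1  76.8] [48.7 50.4] 28.5
scene floor 598 [533.  -29.3   5.6] zmed 5.6 [532.9 -28.1] [60.8 65.9] 54.9
```

View pics/crop1.png

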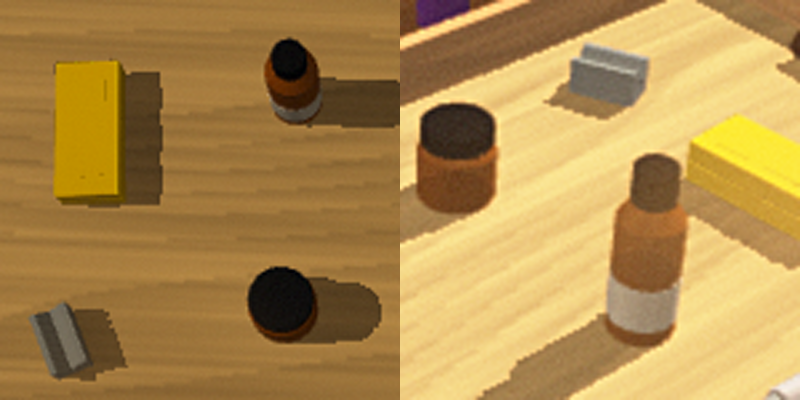

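The crop confirms it: tall slim amber bottle with a black cap at crop (292,80) and (655,250); the V-block groove is up, with its long axis about 25° from x. The jar is clearly different. I'll grip the bottle from the robot side with the tool 40° below horizontal.

```bash
cat >> h.py <<'E'
def tilt(psi,al): # tool z at azimuth psi, al deg below horizontal; y horizontal, left
    p,a=np.radians([psi,al]); z=np.array([np.cos(p)*np.cos(a),np.sin(p)*np.cos(a),-np.sin(a)])
    y=np.array([-np.sin(p),np.cos(p),0]); return np.c_[np.cross(y,z),y,z]
def go(Rt,g,back=0,grasp=True):
    """twist (deg, tool axes), then shift (mm, in target axes) to bring grasp point to g, 'back' mm behind"""
    o=get_obs(); Rc=R.from_rotvec(o["orientation"]).as_matrix(); 
    tcp=np.array(g,float)+Rt[:,2]*((19 if grasp else 0)-back)
    print("twist",np.degrees(R.from_matrix(Rc.T@Rt).as_rotvec()).round(2),"shift after twist",(Rt.T@(tcp-o["ee_pos"])).round(1),"tcp target",tcp.round(1),
     "now",o["ee_pos"].round(1),"q",o["qpos"].round(2),"F",o["ft_force"].round(1),"w",round(o["width"],1),"g",round(o["grasp_force"],1),"t",round(o["t"],2))
E
python3 -c "
from h import *
go(tilt(6.9,40),[642.5,77.5,56],back=120)"
```

```text
twist [-13.44 -48.79 -28.64] shift after twist [-114.6 -537.4  232. ] tcp target [565.7  68.2 120.9] now [251.6 571.5 182.3] q [ 1.14  0.42  1.63 -0.    1.09 -0.02] F [-0.3 -0.5 -0.2] w 88.0 g 0.0 t 0.1
```

```bash
python3 -m creep '{"delta_pos":[[-0.0245,-0.0167,-0.003],[-0.0245,-0.0167,-0.003],[-0.0245,-0.0167,-0.003],[-0.0245,-0.0167,-0.003],[-0.0245,-0.0167,-0.003],[-0.0245,-0.0167,-0.003],[-0.0245,-0.0167,-0.003],[-0.0245,-0.0167,-0.003],[-0.0245,-0.0167,-0.003],[-0.0245,-0.0167,-0.003],[-0.0245,-0.0167,-0.003],[-0.0245,-0.0167,-0.003],[-0.0245,-0.0167,-0.003],[-0.0245,-0.0167,-0.003],[-0.0245,-0.0167,-0.003],[-0.0245,-0.0167,-0.003],[-0.0245,-0.0167,-0.003],[-0.0245,-0.0167,-0.003],[-0.0245,-0.0167,-0.003],[-0.0245,-0.0167,-0.003]],"twist":[[0,0,0],[0,0,0],[0,0,0],[0,0,0],[0,0,0],[0,0,0],[0,0,0],[0,0,0],[0,0,0],[0,0,0],[0,0,0],[0,0,0],[0,0,0],[0,0,0],[0,0,0],[0,0,0],[0,0,0],[0,0,0],[0,0,0],[0,0,0]]}' 1
python3 -m creep '{"delta_pos":[[0,0,0],[0,0,0],[0,0,0],[0,0,0],[0,0,0],[0,0,0],[0,0,0],[0,0,0],[0,0,0],[0,0,0],[0,0,0]],"twist":[[-1.344,-4.88,-2.864],[-1.344,-4.88,-2.864],[-1.344,-4.88,-2.864],[-1.344,-4.88,-2.864],[-1.344,-4.88,-2.864],[-1.344,-4.88,-2.864],[-1.344,-4.88,-2.864],[-1.344,-4.88,-2.864],[-1.344,-4.88,-2.864],[-1.344,-4.88,-2.864],[0,0,0]]}'
python3 -c "
from h import *
go(tilt(6.9,40),[642.5,77.5,56],back=120)
im,d=get_image('wrist'); cv2.imwrite('pics/w1.png',im[:,:,::-1])
W=cloud(d,camera_params('wrist'))
Q=W[(W[...,2]>112)&(W[...,2]<130)&(d>0)]; Q=Q[(abs(Q[:,0]-642)<60)&(abs(Q[:,1]-77)<60)]
print(len(Q)); print(Q.mean(0) if len(Q) else 0, rect(Q[:,:2]) if len(Q)>4 else 0)
for z in range(15,80,10):
  Q=W[(abs(W[...,2]-z)<4)&(abs(W[...,0]-642)<35)&(abs(W[...,1]-77)<35)&(d>0)]
  if len(Q)>4: print(z,len(Q),Q[:,1].min().round(1),Q[:,1].max().round(1),Q[:,0].min().round(1))
"
```

```text
t: 1.77
ee_pos: [566.0, 67.4, 242.8]
orientation: [-0.647, -3.074, 0.0]
ft_force: [0.2, 0.4, 0.3]
width: 88.1
grasp_force: 0.0
t: 2.68
ee_pos: [561.4, 68.7, 255.9]
orientation: [-0.084, 2.37, 0.06]
ft_force: [-0.1, 0.3, 0.4]
width: 88.0
grasp_force: 0.0
twist [-1.   -5.83 -2.42] shift after twist [100.8  -1.   90. ] tcp target [565.7  68.2 120.9] now [561.4  68.7 255.9] q [ 0.1  -0.    2.27 -0.03  0.11 -1.52] F [-0.1  0.3  0.4] w 88.0 g 0.0 t 2.68
574
[641.33970717  77.97428503 120.31056434] (array([644.8,  78.2]), array([26.7, 26.1]), 28.4)
15 168 58.1 98.3 623.9
25 194 58.1 99.1 623.8
35 205 57.2 98.3 623.6
45 220 57.3 99.2 623.9
55 216 58.3 99.0 624.2
65 212 58.3 98.2 624.2
75 214 58.3 98.9 624.2
```

q5 met its lower limit, so 40° is too shallow here. I'll use 60° below horizontal and grip at 62 mm up the body. The bottle refines to about (644, 78).

```bash
python3 -c "
from h import *
go(tilt(6.9,60),[644,78,68],back=110)"
```

```text
twist [-0.59 14.27 -2.7 ] shift after twist [ 23.6  -0.6 113.4] tcp target [598.8  72.5 146.8] now [562.8  68.8 256.8] q [ 0.1  -0.    2.26 -0.03  0.11 -1.5 ] F [ 0.6  0.4 -0.5] w 87.8 g 0.0 t 2.73
```

```bash
python3 -m creep '{"delta_pos":[[0,0,0],[0,0,0],[0,0,0],[0.004,0,0.019],[0.004,0,0.019],[0.004,0,0.019],[0.004,0,0.019],[0.004,0,0.019],[0.004,0,0.019],[0,0,0]],"twist":[[-0.2,4.75,-0.9],[-0.2,4.75,-0.9],[-0.2,4.75,-0.9],[0,0,0],[0,0,0],[0,0,0],[0,0,0],[0,0,0],[0,0,0],[0,0,0]]}' 1
python3 -c "
from h import *
go(tilt(6.9,60),[644,78,68],back=0)"
```

```text
t: 3.57
ee_pos: [598.6, 73.2, 142.6]
orientation: [-0.159, 2.618, 0.041]
ft_force: [-0.4, 0.1, 0.1]
width: 87.9
grasp_force: 0.0
twist [-0.04 -0.26  0.05] shift after twist [ -2.3  -0.7 106.4] tcp target [653.4  79.1  51.5] now [598.6  73.2 142.6] q [ 0.1   0.28  2.11  0.05  0.23 -1.64] F [-0.4  0.1  0.1] w 87.9 g 0.0 t 3.57
```

```bash
cat >> h.py <<'E'
S=[(.4238,1.6306,1.0886,np.hypot(251.6,571.5),182.3,0),(-.0,2.26,.11,np.hypot(562.8,68.8),256.8,0),(.28,2.11,.23,np.hypot(598.6,73.2),142.6,0)]
E
python3 - <<'E'
from h import *
from scipy.optimize import least_squares
o=get_obs();print(o["qpos"])
S[2]=(*o["qpos"][[1,2,4]],np.hypot(*o["ee_pos"][:2]),o["ee_pos"][2],0)
def fk(p,q2,q3,q5):
    z0,a2,d4,L=p; A=q2;B=q2+q3;C=B+q5
    return a2*np.sin(A)+d4*np.sin(B)+L*np.sin(C), z0+a2*np.cos(A)+d4*np.cos(B)+L*np.cos(C)
f=lambda p:np.ravel([np.subtract(fk(p,*s[:3]),s[3:5]) for s in S])
s=least_squares(f,[350,450,450,250]); print(s.x.round(1),s.fun.round(1)); p=s.x
for al in (60,65,70,75,80,90):
    for back in (0,):
        gz=68; r=648.7+np.cos(np.radians(al))*19; z=gz-np.sin(np.radians(al))*19
        C=np.pi/2+np.radians(al); wr=r-p[3]*np.sin(C); wz=z-p[0]-p[3]*np.cos(C)
        D=np.hypot(wr,wz); c3=(D*D-p[1]**2-p[2]**2)/(2*p[1]*p[2])
        q3=np.arccos(c3); q2=np.arctan2(wr,wz)-np.arctan2(p[2]*np.sin(q3),p[1]+p[2]*np.cos(q3)); print(al,q2.round(2),q3.round(2),(C-q2-q3).round(2))
E
```

```text
[ 0.09505345  0.28028068  2.11135857  0.05183144  0.23125561 -1.64415516]
[206.7 554.4 442.7 317. ] [-4.9  6.9 -4.3 -4.5  9.2 -2.4]
60 0.48 2.08 0.05
65 0.49 2.02 0.19
70 0.5 1.96 0.33
75 0.52 1.89 0.47
80 0.55 1.82 0.59
90 0.61 1.69 0.84
```

```bash
python3 -m creep '{"delta_pos":[[0,0,0],[0,0,0],[0,0,0]],"twist":[[0,5.9,0],[0,5.9,0],[0,0,0]]}' 1
python3 -c "
from h import *
go(tilt(6.9,72),[644,78,72],back=80)
go(tilt(6.9,72),[644,78,72],back=0)"
```

```text
t: 3.82
ee_pos: [604.0, 73.3, 149.5]
orientation: [-0.171, 2.816, 0.024]
ft_force: [0.9, 0.6, 1.2]
width: 88.1
grasp_force: 0.0
twist [-0.14  0.37  0.05] shift after twist [-14.3  -0.2  25.1] tcp target [625.3  75.7 130. ] now [604.   73.3 149.5] q [ 0.1   0.31  1.95  0.01  0.56 -1.6 ] F [0.9 0.6 1.2] w 88.1 g 0.0 t 3.82
twist [-0.14  0.37  0.05] shift after twist [-14.3  -0.2 105.1] tcp target [649.8  78.7  53.9] now [604.   73.3 149.5] q [ 0.1   0.31  1.95  0.01  0.56 -1.6 ] F [0.9 0.6 1.2] w 88.1 g 0.0 t 3.82
```

```bash
python3 -m creep '{"delta_pos":[[-0.007,0,0.002],[-0.0073,0,0.003],[0,0,0.016],[0,0,0.016],[0,0,0.016],[0,0,0.016],[0,0,0.016],[0,0,0.012],[0,0,0.008],[0,0,0]],"twist":[[0,0,0],[0,0,0],[0,0,0],[0,0,0],[0,0,0],[0,0,0],[0,0,0],[0,0,0],[0,0,0],[0,0,0]]}' 1
python3 -c "
from h import *
go(tilt(6.9,72),[644,78,72],back=0)
im,d=get_image('wrist'); cv2.imwrite('pics/w2.png',im[:,:,::-1])"
```

```text
t: 4.65
ee_pos: [644.0, 78.8, 48.8]
orientation: [-0.173, 2.821, 0.026]
ft_force: [-0.4, 0.4, 0.4]
width: 87.9
grasp_force: 0.0
twist [-0.02  0.08  0.1 ] shift after twist [-7.1 -0.8 -3.1] tcp target [649.8  78.7  53.9] now [644.   78.8  48.8] q [ 0.1   0.53  1.91  0.02  0.39 -1.61] F [-0.4  0.4  0.4] w 87.9 g 0.0 t 4.65
```

View pics/w2.png

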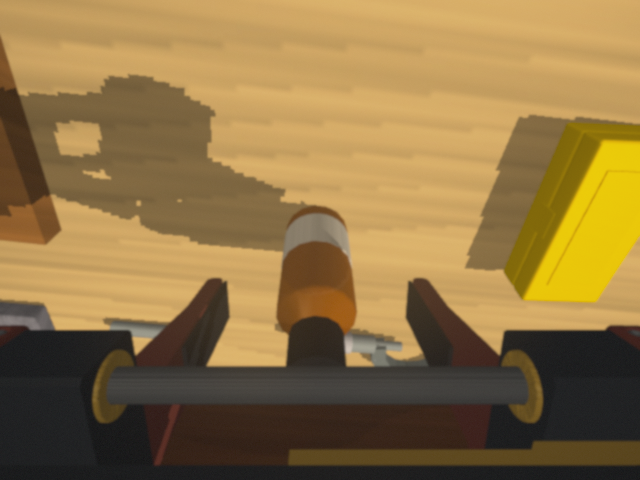

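The bottle (318,270) is centred between the fingers (228 and 407). I'll make the last 7 mm correction, then close.

```bash
python3 -m creep '{"delta_pos":[[-0.0035,-0.0005,-0.0015],[-0.0035,0,-0.0015],[0,0,0]],"twist":[[0,0,0],[0,0,0],[0,0,0]]}' 1
python3 -m creep '{"delta_pos":[[0,0,0],[0,0,0],[0,0,0],[0,0,0],[0,0,0],[0,0,0],[0,0,0],[0,0,0]],"twist":[[0,0,0],[0,0,0],[0,0,0],[0,0,0],[0,0,0],[0,0,0],[0,0,0],[0,0,0]]}' 0.3
python3 -c "
from h import *
go(tilt(6.9,72),[560,70,420],back=0)
print((R.from_rotvec(get_obs()['orientation']).as_matrix().T@[0,0,340]).round(1))"
```

```text
t: 4.95
ee_pos: [652.4, 79.3, 57.6]
orientation: [-0.172, 2.816, 0.027]
ft_force: [0.6, -0.6, -0.0]
width: 88.0
grasp_force: 0.0
t: 5.62
ee_pos: [650.6, 79.2, 55.6]
orientation: [-0.173, 2.819, 0.026]
ft_force: [0.5, 0.3, 0.9]
width: 38.3
grasp_force: 0.0
twist [-0.01  0.19  0.11] shift after twist [ -26.     1.8 -355.7] tcp target [565.8  70.7 401.9] now [650.6  79.2  55.6] q [ 0.1   0.52  1.89  0.02  0.41 -1.61] F [0.5 0.3 0.9] w 38.3 g 0.0 t 5.62
[-1.061e+02 -3.000e-01 -3.230e+02]
```

```bash
python3 -c "
from h import *
im,d=get_image('wrist'); cv2.imwrite('pics/w3.png',cv2.resize(im[150:480,140:500,::-1],(540,495)));o=get_obs();print(o['width'],o['grasp_force'])"
```

```text
34.07275720920976 0.0
```

View pics/w3.png

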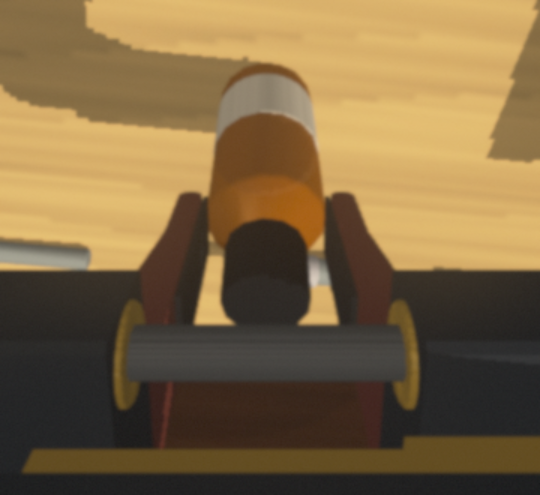

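```bash
python3 - <<'E'
from h import *
for n in ("top","scene"):
    im,d=get_image(n);p=camera_params(n);W=cloud(d,p)
    hsv=cv2.cvtColor(im,cv2.COLOR_RGB2HSV)
    if n=="scene": cv2.imwrite("pics/s2.png",cv2.resize(im[170:330,300:480,::-1],(720,640))[:600])
    m=(d>0)&(abs(W[...,0]-640)<45)&(abs(W[...,1]-78)<45)&(hsv[...,0]<14)&(hsv[...,1]>140)
    for z in range(20,125,15):
        Q=W[m&(abs(W[...,2]-z)<5)]
        if len(Q)>6: print(n,z,len(Q),Q.min(0).round(0),Q.max(0).round(0))
print(get_obs()["width"],get_obs()["grasp_force"],get_obs()["ee_pos"])
E
```

```text
scene 20 9 [647.  57.  15.] [667.  79.  18.]
scene 50 25 [638.  57.  48.] [665.  77.  55.]
scene 65 33 [636.  57.  60.] [666.  83.  69.]
scene 80 23 [637.  57.  75.] [666.  83.  85.]
scene 95 43 [628.  52.  90.] [661. 101. 100.]
scene 110 66 [624.  51. 105.] [658. 100. 115.]
27.017173526239564 0.35800913995444716 [650.60729005  79.13315358  55.63783989]
```

View pics/s2.png

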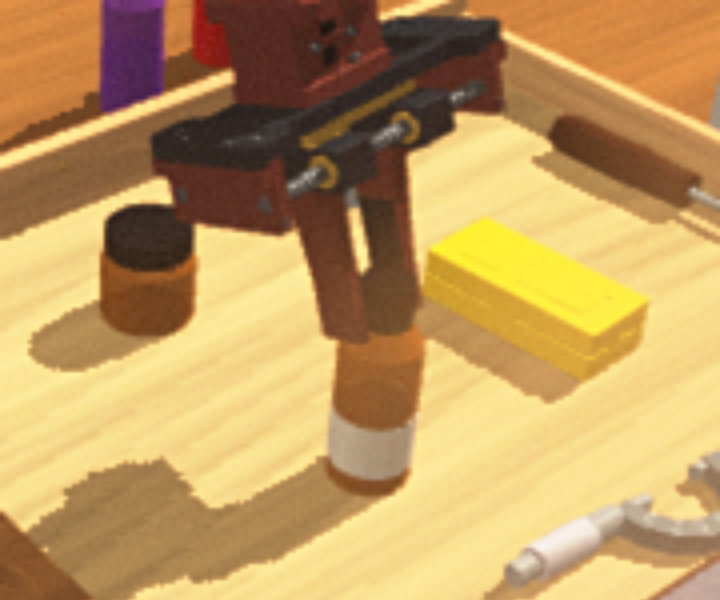

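```bash
python3 - <<'E'
from h import *
im,d=get_image("scene");p=camera_params("scene");W=cloud(d,p)
for (u,v) in ((384,252),(388,250),(386,240),(380,225),(394,280),(394,290),(394,256),(396,248),(403,243),(340,225)): print(u,v,W[v,u].round(1),im[v,u])
im,d=get_image("wrist");W=cloud(d,camera_params("wrist"))
for (a,b) in ((190,200),(345,200),(265,90),(265,200),(265,280)): u,v=140+int(a/1.5),150+int(b/1.5);print(u,v,W[v,u].round(1),im[v,u])
o=get_obs();print(o["ee_pos"],o["width"],o["grasp_force"],o["t"])
E
```

```text
384 252 [637.6  55.   98. ] [124  75  46]
388 250 [645.8  56.3 106.6] [129  77  50]
386 240 [640.9  53.6 127.4] [116  72  43]
380 225 [626.   50.  153.6] [96 53 38]
394 280 [661.2  64.9  41.5] [173 148 119]
394 290 [662.7  66.7  16.6] [131  82  46]
394 256 [652.8  66.7  92.5] [171 107  51]
396 248 [654.2  68.  111. ] [110  74  45]
403 243 [656.9  82.5 117.7] [111  68  40]
340 225 [473.1  84.8  63.2] [59 45 33]
266 283 [710.3  44.8   5.3] [220 180 108]
370 283 [700.1 127.4   5.5] [212 171 103]
316 210 [623.4  74.6  32.1] [140 128 107]
316 283 [628.6  75.4  92.7] [150  89  24]
316 336 [632.3  75.9 121.7] [39 34 29]
[650.61969365  79.15579674  55.66162722] 26.54542188338317 8.65174719130664 5.8667
```

```bash
python3 - <<'E'
from h import *
im=np.load("pics/scene0i.npy");d=np.load("pics/scene0.npy");p=camera_params("scene");W=cloud(d,p)
m=(d>0)&(W[...,0]<400)&(W[...,1]>450)&(W[...,2]>100)
m[:, :395]=0;m[:,470:]=0
vs=np.where(m.any(1))[0]
for z in range(160,320,12):
    Q=W[m&(abs(W[...,2]-z)<6)]
    if len(Q): print(z,len(Q),Q.min(0).round(0),Q.max(0).round(0),Q.mean(0).round(0))
E
```

```text
160 48 [-531. 1232.  156.] [-306. 1518.  166.] [-407. 1353.  161.]
172 88 [-528. 1226.  166.] [-303. 1516.  178.] [-409. 1324.  172.]
184 127 [-530. 1228.  178.] [-301. 1513.  190.] [-380. 1337.  184.]
196 141 [-949. 1224.  190.] [-294. 1816.  202.] [-420. 1367.  196.]
208 232 [-950. 1228.  202.] [-296. 2061.  214.] [-589. 1561.  208.]
220 239 [-952.  518.  214.] [ 284. 2065.  226.] [-536. 1488.  220.]
232 280 [-949.  519.  226.] [ 287. 2077.  238.] [-439. 1380.  232.]
244 798 [-951.  517.  238.] [ 285. 2066.  250.] [-480. 1437.  246.]
256 168 [-951.  516.  250.] [ 285. 2071.  262.] [-416. 1326.  255.]
268 89 [-951.  513.  262.] [ 286. 1770.  274.] [-118.  921.  267.]
280 69 [220. 514. 274.] [286. 624. 286.] [256. 567. 280.]
292 68 [221. 509. 286.] [291. 629. 298.] [260. 573. 292.]
304 115 [187. 484. 298.] [313. 635. 310.] [261. 556. 305.]
316 345 [192. 483. 310.] [314. 634. 322.] [264. 561. 316.]
```

```bash
python3 - <<'E'
from h import *
im,d=get_image("wrist");p=camera_params("wrist");W=cloud(d,p);o=get_obs()
Rc=R.from_rotvec(o["orientation"]).as_matrix(); T=(W-o["ee_pos"])@Rc
m=(d>0)&(abs(T[...,0])<25)&(abs(T[...,1])<40)&(T[...,2]>-130)&(T[...,2]<60)
hsv=cv2.cvtColor(im,cv2.COLOR_RGB2HSV)
for nm,s in (("left",T[...,1]<-11),("right",T[...,1]>11)):
    Q=T[m&s&(hsv[...,2]<120)]
    for z in range(-110,10,10):
        q=Q[abs(Q[:,2]-z)<5]
        if len(q): print(nm,z,len(q),q.min(0).round(1),q.max(0).round(1))
E=p["extrinsics"];print((Rc.T@(E[:3,3]-o["ee_pos"])).round(1),(Rc.T@E[:3,:3]).round(3).tolist(),o["width"],o["grasp_force"],o["t"])
E
```

```text
left -110 202 [ -11.7  -18.6 -115. ] [  12.4  -15.1 -105. ]
left -100 434 [ -11.3  -20.5 -105. ] [ 12.4 -13.6 -95. ]
left -90 479 [ -4.4 -25.2 -95. ] [ 12.2 -13.6 -85. ]
left -80 478 [ -8.  -24.7 -85. ] [ 12.1 -13.6 -75. ]
left -70 401 [-12.9 -23.3 -75. ] [ 12.1 -11.  -65. ]
left -60 434 [-19.9 -22.3 -65. ] [ 11.9 -11.  -55. ]
left -50 306 [ -9.2 -22.5 -55. ] [ 11.9 -11.  -45.2]
left -40 182 [ -7.4 -22.3 -45. ] [ 13.2 -11.3 -35.1]
left -30 164 [  6.4 -19.4 -35. ] [ 16.9 -11.1 -25.1]
left -20 162 [  7.4 -19.2 -24.9] [ 20.3 -11.  -15. ]
left -10 142 [ 10.2 -19.5 -15. ] [ 23.9 -11.   -5. ]
left 0 73 [ 13.6 -19.9  -5. ] [ 24.9 -11.3   2.5]
right -110 202 [ -11.9   14.1 -115. ] [  12.4   17.3 -105.1]
right -100 431 [ -11.2   12.8 -105. ] [ 12.3  19.6 -95. ]
right -90 476 [ -5.   12.6 -95. ] [ 12.2  24.6 -85. ]
right -80 481 [ -8.7  12.7 -85. ] [ 12.1  24.6 -75. ]
right -70 375 [-13.1  11.  -75. ] [ 12.1  22.2 -65. ]
right -60 376 [-17.3  11.  -65. ] [ 12.1  21.3 -55. ]
right -50 286 [ -8.1  11.  -55. ] [ 12.   21.3 -45. ]
right -40 100 [ -6.3  12.3 -44.9] [ 11.7  20.9 -36.3]
right -30 12 [  8.2  11.1 -35. ] [ 16.7  16.6 -26.4]
right -20 17 [ 15.9  11.1 -24.2] [ 20.4  12.  -15.7]
right -10 10 [ 20.7  11.  -13. ] [23.  11.9 -6.1]
[  78.5   -0.7 -201.8] [[-0.0, -0.958, -0.285], [1.0, -0.001, 0.001], [-0.002, -0.285, 0.958]] 26.26576997063293 9.596487336566497 5.9167
```

The fingertips are really about 37 mm behind the reported TCP: the wrist depth shows the finger ends at tool z ≈ -37. The pads had closed on the cap. I'll open, advance and regrip on the body.

```bash
sed -i 's/19 if grasp/56 if grasp/' h.py
python3 -m creep '{"delta_pos":[[0,0,0],[0,0,0],[0,0,0],[0,0,0],[0,0,0],[0,0,0]],"twist":[[0,0,0],[0,0,0],[0,0,0],[0,0,0],[0,0,0],[0,0,0]]}' 1
python3 -c "
from h import *
go(tilt(6.9,72),[645,78,72],back=0)
im,d=get_image('wrist');W=cloud(d,camera_params('wrist'))
Q=W[(W[...,2]>115)&(W[...,2]<130)&(d>0)]; Q=Q[(abs(Q[:,0]-642)<40)&(abs(Q[:,1]-77)<25)];print(len(Q),Q.mean(0),rect(Q[:,:2]))
for z in range(15,80,20):
  Q=W[(abs(W[...,2]-z)<4)&(abs(W[...,0]-642)<35)&(abs(W[...,1]-77)<30)&(d>0)]
  if len(Q)>4: print(z,len(Q),Q.min(0).round(1),Q.max(0).round(1))
"
```

```text
t: 6.42
ee_pos: [650.6, 79.2, 55.7]
orientation: [-0.173, 2.819, 0.026]
ft_force: [0.6, -0.1, -0.2]
width: 63.2
grasp_force: 0.0
twist [-0.01  0.19  0.11] shift after twist [ 0.4 -0.5 38.7] tcp target [662.2  80.1  18.7] now [650.6  79.2  55.7] q [ 0.1   0.52  1.89  0.02  0.41 -1.61] F [ 0.6 -0.1 -0.2] w 63.2 g 0.0 t 6.42
2267 [639.90369398  77.2786509  120.23317257] (array([641.6,  77.4]), array([23.9, 26.9]), 8.2)
15 277 [622.9  57.3  11. ] [640.   97.7  18.9]
35 412 [622.3  56.8  31. ] [643.3  98.6  39. ]
55 519 [622.9  57.3  51. ] [640.9  98.4  59. ]
75 670 [622.6  57.3  71. ] [640.1  98.5  79. ]
```

```bash
python3 -m creep '{"delta_pos":[[0,0,0],[0,0,0],[0.001,-0.0005,0.01],[0.0005,0,0.01],[0,0,0.01],[0,0,0.008],[0,0,0]],"twist":[[0,0,0],[0,0,0],[0,0,0],[0,0,0],[0,0,0],[0,0,0],[0,0,0]]}' 1
python3 -m creep '{"delta_pos":[[0,0,0],[0,0,0],[0,0,0],[0,0,0],[0,0,0],[0,0,0],[0,0,0],[0,0,0],[0,0,0],[0,0,0]],"twist":[[0,0,0],[0,0,0],[0,0,0],[0,0,0],[0,0,0],[0,0,0],[0,0,0],[0,0,0],[0,0,0],[0,0,0]]}' 0.3
python3 -c "
from h import *
go(tilt(6.9,72),[645,78,72],back=0)
print((R.from_rotvec(get_obs()['orientation']).as_matrix().T@[0,0,30]).round(1))"
```

```text
t: 7.05
ee_pos: [660.2, 79.8, 16.5]
orientation: [-0.173, 2.822, 0.026]
ft_force: [-0.1, 0.7, -0.7]
width: 87.5
grasp_force: 0.0
t: 7.88
ee_pos: [661.2, 79.9, 19.3]
orientation: [-0.173, 2.819, 0.026]
ft_force: [-1.3, 0.2, 2.6]
width: 41.3
grasp_force: 30.0
twist [-0.01  0.22  0.12] shift after twist [-0.8  0.   0.9] tcp target [662.2  80.1  18.7] now [661.2  79.9  19.3] q [ 0.1   0.59  1.87  0.02  0.35 -1.61] F [-1.3  0.2  2.6] w 41.3 g 30.0 t 7.88
[ -9.4  -0.  -28.5]
```

Gripped on the body: width 41.3, 30 N. Lifting.

```bash
python3 -m creep '{"delta_pos":[[-0.003,0,-0.0095],[-0.006,0,-0.019],[-0.0094,0,-0.0285],[-0.0094,0,-0.0285],[-0.0094,0,-0.0285],[-0.0094,0,-0.0285],[-0.0094,0,-0.0285],[-0.0094,0,-0.0285],[-0.0094,0,-0.0285],[-0.0094,0,-0.0285],[-0.0094,0,-0.0285],[-0.0094,0,-0.0285],[-0.0094,0,-0.0285],[-0.0094,0,-0.0285],[-0.0094,0,-0.0285],[-0.0094,0,-0.0285],[-0.0094,0,-0.0285],[-0.0094,0,-0.0285],[-0.0094,0,-0.0285],[-0.0094,0,-0.0285]],"twist":[[0,0,0],[0,0,0],[0,0,0],[0,0,0],[0,0,0],[0,0,0],[0,0,0],[0,0,0],[0,0,0],[0,0,0],[0,0,0],[0,0,0],[0,0,0],[0,0,0],[0,0,0],[0,0,0],[0,0,0],[0,0,0],[0,0,0],[0,0,0]]}'
python3 -m creep '{"delta_pos":[[0,0,0],[0,0,0],[0,0,0]],"twist":[[-3.3,0,1.06],[-3.3,0,1.06],[-3.3,0,1.06]]}'
python3 -c "
from h import *
go(tilt(6.9,72),[645,78,72],back=0)"
```

```text
t: 9.55
ee_pos: [660.1, 80.3, 590.9]
orientation: [-0.173, 2.82, 0.026]
ft_force: [0.5, -0.3, -1.7]
width: 41.5
grasp_force: 30.0
t: 9.8
ee_pos: [660.5, 81.0, 590.5]
orientation: [-0.134, 2.818, 0.287]
ft_force: [0.4, 0.7, -1.4]
width: 41.5
grasp_force: 30.0
twist [10.05  0.25 -3.03] shift after twist [175.2  -1.1 544.3] tcp target [662.2  80.1  18.7] now [660.5  81.  590.5] q [-0.01  0.13  1.19  0.21  1.52 -1.65] F [ 0.4  0.7 -1.4] w 41.5 g 30.0 t 9.8
```

q4 goes positive, so this is the right direction. Continuing.

```bash
python3 -m creep '{"delta_pos":[[0,0,0],[0,0,0],[0,0,0],[0,0,0],[0,0,0],[0,0,0],[0,0,0],[0,0,0],[0,0,0],[0,0,0],[0,0,0],[0,0,0]],"twist":[[-6.47,0,2.1],[-6.47,0,2.1],[-6.47,0,2.1],[-6.47,0,2.1],[-6.47,0,2.1],[-6.47,0,2.1],[-6.47,0,2.1],[-6.47,0,2.1],[-6.47,0,2.1],[-6.47,0,2.1],[-6.47,0,2.1],[-6.47,0,2.1]]}'
python3 -c "
from h import *
o=get_obs();print(o['qpos'].round(2)); Rc=R.from_rotvec(o['orientation']).as_matrix();b=np.array([-np.sin(np.radians(18)),0,0]);print(Rc@[-np.sin(np.radians(18)),0,-np.cos(np.radians(18))],Rc.round(2))"
```

```text
t: 10.8
ee_pos: [660.9, 79.5, 589.5]
orientation: [0.209, 2.08, 2.164]
ft_force: [0.2, 0.3, -1.9]
width: 41.6
grasp_force: 30.0
[-0.44  0.42  1.53  1.52  1.81 -1.94]
[ 0.12166355 -0.99180224 -0.03906785] [[-0.98  0.    0.19]
 [ 0.19 -0.04  0.98]
 [ 0.01  1.    0.04]]
```

```bash
python3 -m creep '{"delta_pos":[[0,0,0],[0,0,0],[0,0,0],[0,0,0],[0,0,0],[0,0,0],[0,0,0],[0,0,0],[0,0,0],[0,0,0],[0,0,0],[0,0,0],[0,0,0],[0,0,0]],"twist":[[-6.47,0,2.1],[-6.47,0,2.1],[-6.47,0,2.1],[-6.47,0,2.1],[-6.47,0,2.1],[-6.47,0,2.1],[-6.47,0,2.1],[-6.47,0,2.1],[-6.47,0,2.1],[-6.47,0,2.1],[-6.47,0,2.1],[-6.47,0,2.1],[-6.47,0,2.1],[0,0,0]]}'
python3 -c "
from h import *
o=get_obs();print(o['qpos'].round(2)); Rc=R.from_rotvec(o['orientation']).as_matrix();print(Rc@[-.31,0,-.95])"
```

```text
t: 11.97
ee_pos: [660.6, 83.8, 588.7]
orientation: [-0.467, -0.01, -2.978]
ft_force: [-0.1, 1.2, -0.8]
width: 41.3
grasp_force: 30.0
[ 0.11  0.77  1.87  3.15  2.32 -1.55]
[ 0.00339696  0.01357174 -0.99920182]
```

Fully inverted. Holding for 2.3 s or more, with one scene picture to confirm.

```bash
Z='[0,0,0],[0,0,0],[0,0,0]'; python3 -m creep '{"delta_pos":[[0,0,0],[0,0,0],[0,0,0],[0,0,0],[0,0,0],[0,0,0],[0,0,0],[0,0,0],[0,0,0],[0,0,0],[0,0,0],[0,0,0],[0,0,0],[0,0,0],[0,0,0]],"twist":[[0,0,0],[0,0,0],[0,0,0],[0,0,0],[0,0,0],[0,0,0],[0,0,0],[0,0,0],[0,0,0],[0,0,0],[0,0,0],[0,0,0],[0,0,0],[0,0,0],[0,0,0]]}'
python3 -m creep '{"delta_pos":[[0,0,0],[0,0,0],[0,0,0],[0,0,0],[0,0,0],[0,0,0],[0,0,0],[0,0,0],[0,0,0],[0,0,0],[0,0,0],[0,0,0],[0,0,0],[0,0,0],[0,0,0]],"twist":[[0,0,0],[0,0,0],[0,0,0],[0,0,0],[0,0,0],[0,0,0],[0,0,0],[0,0,0],[0,0,0],[0,0,0],[0,0,0],[0,0,0],[0,0,0],[0,0,0],[0,0,0]]}'
python3 -m creep '{"delta_pos":[[0,0,0],[0,0,0],[0,0,0],[0,0,0],[0,0,0],[0,0,0],[0,0,0],[0,0,0],[0,0,0],[0,0,0],[0,0,0],[0,0,0],[0,0,0]],"twist":[[6.47,0,-2.1],[6.47,0,-2.1],[6.47,0,-2.1],[6.47,0,-2.1],[6.47,0,-2.1],[6.47,0,-2.1],[6.47,0,-2.1],[6.47,0,-2.1],[6.47,0,-2.1],[6.47,0,-2.1],[6.47,0,-2.1],[6.47,0,-2.1],[6.47,0,-2.1]]}'
python3 -m creep '{"delta_pos":[[0,0,0],[0,0,0],[0,0,0],[0,0,0],[0,0,0],[0,0,0],[0,0,0],[0,0,0],[0,0,0],[0,0,0],[0,0,0],[0,0,0],[0,0,0],[0,0,0],[0,0,0]],"twist":[[6.47,0,-2.1],[6.47,0,-2.1],[6.47,0,-2.1],[6.47,0,-2.1],[6.47,0,-2.1],[6.47,0,-2.1],[6.47,0,-2.1],[6.47,0,-2.1],[6.47,0,-2.1],[6.47,0,-2.1],[6.47,0,-2.1],[6.47,0,-2.1],[4.95,0,-1.6],[4.95,0,-1.6],[0,0,0]]}'
python3 -c "
from h import *
o=get_obs();print(o['qpos'].round(2)); Rc=R.from_rotvec(o['orientation']).as_matrix();print(Rc@[-.31,0,-.95])
b=lambda deg:deg
go(tilt(6.9,72),[618,-136.6,200],back=0); go(tilt(-12.5,72),[618,-136.6,200],back=0)"
```

```text
t: 13.22
ee_pos: [661.2, 80.5, 589.2]
orientation: [-0.467, -0.018, -2.983]
ft_force: [0.5, 0.0, -1.8]
width: 41.6
grasp_force: 30.0
t: 14.47
ee_pos: [661.2, 80.4, 589.2]
orientation: [-0.467, -0.018, -2.983]
ft_force: [-0.3, 0.7, -1.7]
width: 41.5
grasp_force: 30.0
t: 15.55
ee_pos: [661.3, 79.3, 588.5]
orientation: [0.209, 2.092, 2.151]
ft_force: [-0.2, 0.4, -0.9]
width: 41.5
grasp_force: 30.0
t: 16.8
ee_pos: [660.4, 83.2, 589.7]
orientation: [-0.18, 2.818, 0.023]
ft_force: [-0.0, 0.1, -1.7]
width: 41.5
grasp_force: 30.0
[ 0.11  0.12  1.19  0.    1.51 -1.59]
[-0.00295054  0.00378451  0.99928823]
twist [-0.12  0.21  0.41] shift after twist [ 185.5 -213.1  405.4] tcp target [ 635.2 -134.5  146.7] now [660.4  83.2 589.7] q [ 0.11  0.12  1.19  0.    1.51 -1.59] F [-0.   0.1 -1.7] w 41.5 g 30.0 t 16.8
twist [ 5.92  0.25 18.85] shift after twist [ 114.5 -223.7  428.5] tcp target [ 634.9 -140.3  146.7] now [660.4  83.2 589.7] q [ 0.11  0.12  1.19  0.    1.51 -1.59] F [-0.   0.1 -1.7] w 41.5 g 30.0 t 16.8
```

```bash
python3 -m creep '{"delta_pos":[[0,0,0],[0,0,0],[0,0,0],[0,0,0],[0.0057,-0.0112,0.0214],[0.0057,-0.0112,0.0214],[0.0057,-0.0112,0.0214],[0.0057,-0.0112,0.0214],[0.0057,-0.0112,0.0214],[0.0057,-0.0112,0.0214],[0.0057,-0.0112,0.0214],[0.0057,-0.0112,0.0214],[0.0057,-0.0112,0.0214],[0.0057,-0.0112,0.0214],[0.0057,-0.0112,0.0214],[0.0057,-0.0112,0.0214],[0.0057,-0.0112,0.0214],[0.0057,-0.0112,0.0214],[0.0057,-0.0112,0.0214],[0.0057,-0.0112,0.0214]],"twist":[[1.48,0.06,4.71],[1.48,0.06,4.71],[1.48,0.06,4.71],[1.48,0.06,4.71],[0,0,0],[0,0,0],[0,0,0],[0,0,0],[0,0,0],[0,0,0],[0,0,0],[0,0,0],[0,0,0],[0,0,0],[0,0,0],[0,0,0],[0,0,0],[0,0,0],[0,0,0],[0,0,0]]}'
python3 -m creep '{"delta_pos":[[0.0057,-0.0112,0.0214],[0.0057,-0.0112,0.0214],[0.0057,-0.0112,0.0214],[0.0057,-0.0112,0.0214],[0,0,0],[0,0,0]],"twist":[[0,0,0],[0,0,0],[0,0,0],[0,0,0],[0,0,0],[0,0,0]]}'
python3 - <<'E'
from h import *
go(tilt(-12.5,72),[618,-136.6,200]);o=get_obs()
Rc=R.from_rotvec(o["orientation"]).as_matrix();print("grasp pt",(o["ee_pos"]-56*Rc[:,2]).round(1))
im,d=get_image("wrist");cv2.imwrite("pics/w4.png",im[:,:,::-1]);np.save("pics/w4d.npy",d);np.save("pics/w4i.npy",im);p=camera_params("wrist");np.save("pics/w4E.npy",p["extrinsics"])
W=cloud(d,p)
# tray top plane, pocket floor
for nm,(x,y) in dict(h0=(618,-136.6),h1=(616,-246.6),h2=(518,-190)).items():
    Q=W[(d>0)&(abs(W[...,0]-x)<70)&(abs(W[...,1]-y)<70)]; h=np.histogram(Q[:,2],bins=[0,9,15,21,27,40,200])[0]; print(nm,h)
    f=Q[(Q[:,2]>9)&(Q[:,2]<15)]
    if len(f)>9: print(f.mean(0).round(1),rect(f[:,:2]))
# bottle points
hsv=cv2.cvtColor(im,cv2.COLOR_RGB2HSV)
for z in range(120,260,12):
    Q=W[(d>0)&(abs(W[...,2]-z)<5)&(abs(W[...,0]-618)<45)&(abs(W[...,1]+137)<24)]
    if len(Q): print(z,len(Q),Q.min(0).round(1),Q.max(0).round(1))
E
```

```text
t: 18.47
ee_pos: [639.3, -98.6, 233.3]
orientation: [0.318, 2.813, -0.043]
ft_force: [-0.1, -0.6, -0.9]
width: 41.7
grasp_force: 30.0
t: 18.97
ee_pos: [633.5, -142.7, 144.9]
orientation: [0.319, 2.815, -0.044]
ft_force: [0.7, -0.7, -1.2]
width: 41.1
grasp_force: 30.0
twist [ 0.09 -0.27 -0.45] shift after twist [-1.4  2.6 -1.5] tcp target [ 634.9 -140.3  146.7] now [ 633.5 -142.7  144.9] q [-0.25  0.38  1.85  0.02  0.6  -1.6 ] F [ 0.7 -0.7 -1.2] w 41.1 g 30.0 t 18.97
grasp pt [ 616.8 -139.1  198.3]
h0 [ 5754  2424   383 15181   346  6664]
[ 614.7 -136.4   13.3] (array([ 617.8, -136.6]), array([139.6, 139.7]), 0.0)
h1 [ 3706  2307   454 14160   233     0]
[ 607.9 -243.3   13.4] (array([ 615.7, -246.4]), array([139.1, 140. ]), 0.2)
h2 [    3 13323   774 13568   206     0]
[ 519.7 -191.5   13.3] (array([ 520.6, -191.5]), array([118.4,  58.4]), 89.2)
132 129 [ 597.5 -156.6  133.4] [ 620.6 -117.9  137. ]
144 545 [ 596.5 -157.1  139. ] [ 618.9 -117.5  149. ]
156 730 [ 596.6 -159.   151. ] [ 620.2 -117.6  161. ]
168 862 [ 596.5 -159.1  163. ] [ 620.9 -117.8  173. ]
180 1152 [ 596.5 -160.9  175. ] [ 621.1 -113.1  185. ]
192 1481 [ 596.6 -161.   187. ] [ 621.2 -113.   197. ]
204 1872 [ 596.8 -160.9  199. ] [ 621.7 -113.   209. ]
216 3900 [ 593.6 -161.   211. ] [ 632.4 -113.1  221. ]
228 2085 [ 589.7 -161.   223. ] [ 625. -113.  233.]
240 719 [ 586.  -160.9  235. ] [ 619.9 -113.   245. ]
252 2840 [ 590.7 -160.6  247. ] [ 632.5 -113.   257. ]
```

View pics/w4.png

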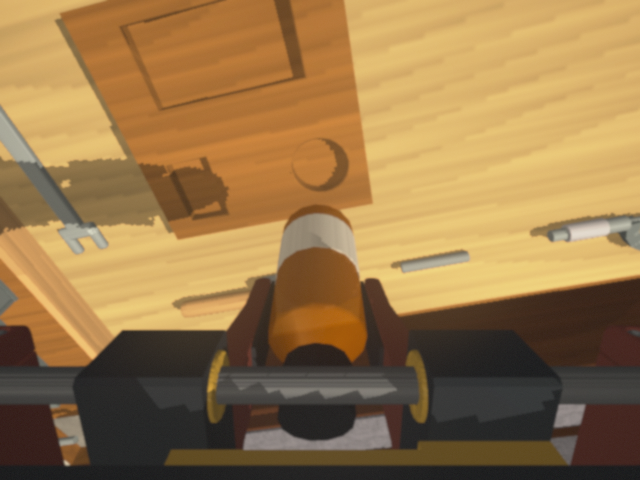

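The round pocket is visible at (320,164), with the bottle held upright above it at (318,280). Now its centre, from the pocket floor points and the mouth rim in the same view.

```bash
python3 - <<'E'
from h import *
im,d=get_image("wrist");p=camera_params("wrist");W=cloud(d,p);o=get_obs()
for r in (30,26):
    m=(d>0)&(np.hypot(W[...,0]-619,W[...,1]+137)<r)&(W[...,2]<16); f=W[m]
    c,rad=cv2.minEnclosingCircle(f[:,:2].astype(np.float32)); print("floor h0",len(f),np.round(c,1),round(rad,1),f.min(0).round(1),f.max(0).round(1))
m=(d>0)&(abs(W[...,0]-617)<33)&(abs(W[...,1]+247)<24)&(W[...,2]<16)&(W[...,2]>8);f=W[m];print("h1",len(f),rect(f[:,:2]),f.min(0).round(1),f.max(0).round(1))
m=(d>0)&(abs(W[...,0]-520)<35)&(abs(W[...,1]+191)<65)&(W[...,2]<16)&(W[...,2]>8);f=W[m];print("h2",rect(f[:,:2]))
Q=W[(d>0)&(W[...,2]>138)&(W[...,2]<165)&(abs(W[...,0]-618)<45)&(abs(W[...,1]+137)<24)]
from scipy.optimize import least_squares
s=least_squares(lambda c:np.hypot(Q[:,0]-c[0],Q[:,1]-c[1])-21,[618,-137],loss="soft_l1");print("bottle axis",s.x.round(1),np.abs(s.fun).mean().round(2), "zmin",)
B=W[(d>0)&(W[...,2]>60)&(np.hypot(W[...,0]-618,W[...,1]+137)<24)];print("bottom z",np.percentile(B[:,2],[0,0.5,1]).round(1))
Rc=R.from_rotvec(o["orientation"]).as_matrix();print("ee",o["ee_pos"].round(1),"up in tool",Rc.T[:,2].round(3),"X",Rc.T[:,0].round(3),"Y",Rc.T[:,1].round(3))
E
```

```text
floor h0 2079 [ 620.7 -135.8] 25.4 [ 600.2 -161.1    6.5] [ 644.9 -111.2   16. ]
floor h0 2077 [ 621.7 -137.2] 23.9 [ 600.2 -161.1   10.9] [ 644.9 -113.3   16. ]
h1 1925 (array([ 620.9, -249.4]), array([33. , 53.5]), 88.9) [ 594.  -266.1   10.3] [ 647.7 -232.6   16. ]
h2 (array([ 519.9, -191.3]), array([118.2,  58.4]), 89.0)
bottle axis [ 619.  -138.6] 0.28 zmin
bottom z [134.6 137.1 138.5]
ee [ 635.6 -142.2  147.5] up in tool [-0.309  0.003 -0.951] X [-0.927  0.221  0.302] Y [ 0.211  0.975 -0.065]
```

```bash
python3 -m creep '{"delta_pos":[[-0.0015,0.0014,0.0005],[0.0046,0,0.0143],[0.0046,0,0.0143],[0.0046,0,0.0143],[0.0046,0,0.0143],[0.0046,0,0.0143],[0.0046,0,0.0143],[0.0025,0,0.0076],[0,0,0],[0,0,0]],"twist":[[0,0,0],[0,0,0],[0,0,0],[0,0,0],[0,0,0],[0,0,0],[0,0,0],[0,0,0],[0,0,0],[0,0,0]]}'
python3 - <<'E'
from h import *
from scipy.optimize import least_squares
im,d=get_image("wrist");p=camera_params("wrist");W=cloud(d,p);o=get_obs()
m=(d>0)&(np.hypot(W[...,0]-621,W[...,1]+137)<27)&(W[...,2]<16)&(W[...,2]>9); f=W[m]
if len(f): print("floor",len(f),f.min(0).round(1),f.max(0).round(1))
m=(d>0)&(abs(W[...,0]-520)<35)&(abs(W[...,1]+191)<65)&(W[...,2]<16)&(W[...,2]>8);f=W[m];print("h2",rect(f[:,:2]))
Q=W[(d>0)&(W[...,2]>36)&(W[...,2]<70)&(abs(W[...,0]-620)<35)&(abs(W[...,1]+137)<19)]
s=least_squares(lambda c:np.hypot(Q[:,0]-c[0],Q[:,1]-c[1])-21,[618,-137],loss="soft_l1");print("bottle axis",s.x.round(1),np.abs(s.fun).mean().round(2))
Rc=R.from_rotvec(o["orientation"]).as_matrix();print("ee",o["ee_pos"].round(1),"F",o["ft_force"].round(1),"up in tool",Rc.T[:,2].round(3),"q",o["qpos"].round(2))
E
```

```text
t: 19.9
ee_pos: [637.6, -140.5, 48.8]
orientation: [0.314, 2.812, -0.045]
ft_force: [1.1, 0.7, -0.6]
width: 41.6
grasp_force: 30.0
floor 1365 [ 601.1 -161.6   10.4] [ 632.5 -114.1   15.7]
h2 (array([ 519.2, -192.4]), array([118.7,  58.6]), 89.0)
bottle axis [ 621.4 -137.1] 0.29
ee [ 637.9 -140.7   49.3] F [-0.5 -0.7 -1.4] up in tool [-0.31   0.003 -0.951] q [-0.24  0.53  1.89  0.02  0.4  -1.61]
```

```bash
python3 -m creep '{"delta_pos":[[0.0004,-0.0008,0],[0.0012,0,0.0038],[0.0012,0,0.0038],[0.0012,0,0.0038],[0.0012,0,0.0038],[0.0009,0,0.0028],[0.0006,0,0.0019],[0,0,0]],"twist":[[0,0,0],[0,0,0],[0,0,0],[0,0,0],[0,0,0],[0,0,0],[0,0,0],[0,0,0]]}'
python3 -m creep '{"delta_pos":[[0.0003,0,0.001],[0.0003,0,0.001],[0,0,0]],"twist":[[0,0,0],[0,0,0],[0,0,0]]}'
```

```text
t: 20.62
ee_pos: [636.1, -141.3, 26.3]
orientation: [0.314, 2.813, -0.045]
ft_force: [-0.3, 0.4, -0.7]
width: 41.0
grasp_force: 30.0
t: 20.87
ee_pos: [637.0, -141.5, 25.3]
orientation: [0.314, 2.812, -0.046]
ft_force: [-0.3, -1.2, -1.0]
width: 41.3
grasp_force: 30.0
```

```bash
python3 -m creep '{"delta_pos":[[0.0002,0,0.0007],[0,0,0]],"twist":[[0,0,0],[0,0,0]]}'
python3 -m creep '{"delta_pos":[[0.0002,0,0.0007],[0,0,0]],"twist":[[0,0,0],[0,0,0]]}'
```

```text
t: 21.03
ee_pos: [637.3, -141.5, 25.3]
orientation: [0.314, 2.811, -0.046]
ft_force: [-2.9, 1.1, 7.1]
width: 41.5
grasp_force: 30.0
t: 21.2
ee_pos: [637.6, -141.5, 25.3]
orientation: [0.314, 2.81, -0.046]
ft_force: [-5.6, 1.4, 12.6]
width: 41.4
grasp_force: 30.0
```

```bash
python3 -m creep '{"delta_pos":[[-0.0003,0,-0.0009],[0,0,0]],"twist":[[0,0,0],[0,0,0]]}'
python3 -m creep '{"delta_pos":[[0,0,0],[0,0,0],[0,0,0],[0,0,0],[0,0,0],[0,0,0],[0,0,0],[0,0,0]],"twist":[[0,0,0],[0,0,0],[0,0,0],[0,0,0],[0,0,0],[0,0,0],[0,0,0],[0,0,0]]}' 0.9
python3 -m creep '{"delta_pos":[[0,0,-0.01],[0,0,-0.02],[0,0,-0.025],[0,0,-0.025],[0,0,-0.025],[0,0,-0.025],[0,0,-0.025],[0,0,-0.025],[0,0,-0.025],[0,0,0]],"twist":[[0,0,0],[0,0,0],[0,0,0],[0,0,0],[0,0,0],[0,0,0],[0,0,0],[0,0,0],[0,0,0],[0,0,0]]}'
python3 - <<'E'
from h import *
from scipy.optimize import least_squares
im,d=get_image("wrist");p=camera_params("wrist");W=cloud(d,p)
for lo,hi in ((30,50),(50,70),(70,85)):
    Q=W[(d>0)&(W[...,2]>lo)&(W[...,2]<hi)&(abs(W[...,0]-620)<35)&(abs(W[...,1]+138)<30)]
    s=least_squares(lambda c:np.hypot(Q[:,0]-c[0],Q[:,1]-c[1])-21,[620,-137],loss="soft_l1");print("bottle axis",lo,s.x.round(1),np.abs(s.fun).mean().round(2))
Q=W[(d>0)&(W[...,2]>118)&(W[...,2]<135)&(abs(W[...,0]-620)<35)&(abs(W[...,1]+138)<30)];print("cap",Q.mean(0).round(1))
m=(d>0)&(abs(W[...,0]-520)<35)&(abs(W[...,1]+191)<65)&(W[...,2]<16)&(W[...,2]>8);print("h2",rect(W[m][:,:2]))
# V-block grasp: down tool, y axis across block
th=np.radians(25.1+90)
for s in (1,-1):
    y=s*np.array([np.cos(th),np.sin(th),0]);z=np.array([0,0,-1.]);go(np.c_[np.cross(y,z),y,z],[434.5,250.5,150])
E
```

```text
t: 21.37
ee_pos: [637.2, -141.5, 25.3]
orientation: [0.314, 2.811, -0.046]
ft_force: [-2.5, 0.6, 5.5]
width: 41.5
grasp_force: 30.0
t: 22.03
ee_pos: [636.6, -141.4, 24.4]
orientation: [0.314, 2.812, -0.045]
ft_force: [0.6, -0.4, -0.5]
width: 79.1
grasp_force: 0.0
t: 22.87
ee_pos: [576.2, -128.4, 225.3]
orientation: [0.313, 2.805, -0.047]
ft_force: [1.7, -0.2, -0.3]
width: 78.9
grasp_force: 0.0
bottle axis 30 [ 619.6 -137.1] 0.2
bottle axis 50 [ 620.2 -137.3] 0.29
bottle axis 70 [ 620.3 -137.3] 0.27
cap [ 617.8 -136.9  124.2]
h2 (array([ 519., -191.]), array([118.1,  57.3]), 89.1)
twist [ -5.88  17.64 -37.52] shift after twist [-32.7 403.  129. ] tcp target [434.5 250.5  94. ] now [ 575.9 -128.3  223. ] q [-0.25  0.18  1.92  0.01  0.72 -1.6 ] F [-0.1 -0.3 -0.2] w 79.3 g 0.0 t 22.92
twist [ 22.66   7.56 140.64] shift after twist [  32.7 -403.   129. ] tcp target [434.5 250.5  94. ] now [ 575.9 -128.3  223. ] q [-0.25  0.18  1.92  0.01  0.72 -1.6 ] F [-0.1 -0.3 -0.2] w 79.3 g 0.0 t 22.92
```

The bottle stands upright and centred in the pocket at (620,-137). On to the V-block.

```bash
python3 -m creep '{"delta_pos":[[0,0,0],[0,0,0],[0,0,0],[0,0,0],[0,0,0],[0,0,0],[0,0,0],[0,0,0]],"twist":[[-0.84,2.52,-5.36],[-0.84,2.52,-5.36],[-0.84,2.52,-5.36],[-0.84,2.52,-5.36],[-0.84,2.52,-5.36],[-0.84,2.52,-5.36],[-0.84,2.52,-5.36],[0,0,0]]}'
python3 -m creep '{"delta_pos":[[-0.0023,0.0288,0.0092],[-0.0023,0.0288,0.0092],[-0.0023,0.0288,0.0092],[-0.0023,0.0288,0.0092],[-0.0023,0.0288,0.0092],[-0.0023,0.0288,0.0092],[-0.0023,0.0288,0.0092],[-0.0023,0.0288,0.0092],[-0.0023,0.0288,0.0092],[-0.0023,0.0288,0.0092],[-0.0023,0.0288,0.0092],[-0.0023,0.0288,0.0092],[-0.0023,0.0288,0.0092],[-0.0023,0.0288,0.0092],[0,0,0],[0,0,0]],"twist":[[0,0,0],[0,0,0],[0,0,0],[0,0,0],[0,0,0],[0,0,0],[0,0,0],[0,0,0],[0,0,0],[0,0,0],[0,0,0],[0,0,0],[0,0,0],[0,0,0],[0,0,0],[0,0,0]]}'
cat >> h.py <<'E'
def down(az): # tool down, closing axis y at azimuth az deg
    t=np.radians(az);y=np.array([np.cos(t),np.sin(t),0]);z=np.array([0,0,-1.]);return np.c_[np.cross(y,z),y,z]
E
python3 - <<'E'
from h import *
im,d=get_image("wrist");p=camera_params("wrist");W=cloud(d,p);cv2.imwrite("pics/w5.png",im[:,:,::-1])
near=(d>0)&(abs(W[...,0]-435)<45)&(abs(W[...,1]-250)<45)
for nm,m in (("top",near&(W[...,2]>31)&(W[...,2]<40)),("top+groove",near&(W[...,2]>23)&(W[...,2]<40)),("all",near&(W[...,2]>11)&(W[...,2]<40))):
    Q=W[m]; print(nm,len(Q),Q.mean(0).round(1) if len(Q) else 0,rect(Q[:,:2]) if len(Q)>5 else 0)
go(down(115.1),[434.5,250.5,24])
E
```

```text
t: 23.58
ee_pos: [575.8, -128.0, 218.2]
orientation: [0.687, -3.058, -0.005]
ft_force: [-0.3, 0.4, -0.2]
width: 78.5
grasp_force: 0.0
t: 24.92
ee_pos: [430.9, 251.3, 91.1]
orientation: [0.682, -3.06, -0.004]
ft_force: [0.4, -0.9, 0.2]
width: 78.9
grasp_force: 0.0
top 1488 [435.2 250.1  33.9] (array([436. , 250.3]), array([50.1, 29.9]), 25.6)
top+groove 2583 [434.9 249.9  31.3] (array([436.1, 250.4]), array([50.4, 30. ]), 25.4)
all 2702 [434.  249.4  30.7] (array([436.1, 250.3]), array([50.5, 30. ]), 25.4)
twist [ 0.2  -0.29 -0.02] shift after twist [ -2.6  -1.4 123.6] tcp target [434.5 250.5 -32. ] now [431.6 250.7  91.6] q [ 0.5   0.38  1.97  0.01  0.8  -1.51] F [-0.7 -0.3 -0.4] w 79.0 g 0.0 t 24.97
```

```bash
python3 -m creep '{"delta_pos":[[-0.002,-0.0012,0.01],[-0.002,-0.0012,0.018],[0,0,0.018],[0,0,0.018],[0,0,0.012],[0,0,0.008],[0,0,0],[0,0,0]],"twist":[[0,0,0],[0,0,0],[0,0,0],[0,0,0],[0,0,0],[0,0,0],[0,0,0],[0,0,0]]}' 0.7
python3 - <<'E'
from h import *
go(down(115.4),[436.1,250.3,40])
im,d=get_image("wrist");p=camera_params("wrist");W=cloud(d,p)
near=(d>0)&(abs(W[...,0]-435)<40)&(abs(W[...,1]-250)<40)&(W[...,2]>31)&(W[...,2]<38)
o=get_obs();Rc=R.from_rotvec(o["orientation"]).as_matrix();T=(W-o["ee_pos"])@Rc
q=T[near];print(rect(q[:,:2]),q[:,2].mean())
f=T[(d>0)&(T[...,2]<0)&(T[...,2]>-60)&(abs(T[...,0])<14)&(abs(T[...,1])>25)&(abs(T[...,1])<55)&(W[...,2]>36)]
print(f.max(0).round(1))
for s in (-1,1): g=f[f[:,1]*s>0]; print(s,len(g),g.min(0).round(1),g.max(0).round(1),np.percentile(g[:,2],[90,97,99]).round(1))
E
```

```text
t: 25.63
ee_pos: [436.8, 249.8, 7.8]
orientation: [0.679, -3.062, -0.004]
ft_force: [-0.6, -0.6, -0.4]
width: 61.4
grasp_force: 0.0
twist [ 0.2  -0.28 -0.39] shift after twist [ 0.4  0.7 23.8] tcp target [436.1 250.3 -16. ] now [436.8 249.8   7.8] q [ 0.49  0.53  1.99  0.01  0.62 -1.52] F [-0.6 -0.6 -0.4] w 61.4 g 0.0 t 25.63
(array([1. , 1.7]), array([30.1, 50.7]), 89.4) -25.50588209520434
[ 12.2  39.5 -39.2]
-1 718 [ -9.7 -40.2 -60. ] [ 12.2 -30.7 -39.3] [-42.3 -40.6 -40. ]
1 708 [ -9.8  30.1 -60. ] [ 12.2  39.5 -39.2] [-42.4 -40.7 -40. ]
```

```bash
python3 -m creep '{"delta_pos":[[0.0005,0.001,0.008],[0,0,0.008],[0,0,0.006],[0,0,0.004],[0,0,0],[0,0,0]],"twist":[[0,0,0],[0,0,0],[0,0,0],[0,0,0],[0,0,0],[0,0,0]]}'
python3 -m creep '{"delta_pos":[[0,0,0],[0,0,0],[0,0,0],[0,0,0],[0,0,0],[0,0,0],[0,0,0],[0,0,0]],"twist":[[0,0,0],[0,0,0],[0,0,0],[0,0,0],[0,0,0],[0,0,0],[0,0,0],[0,0,0]]}' 0.2
python3 -c "
from h import *
go(down(89),[620,-247.4,150])"
```

```text
t: 26.18
ee_pos: [435.2, 251.2, -18.3]
orientation: [0.682, -3.061, -0.004]
ft_force: [-1.2, -0.5, -0.2]
width: 61.8
grasp_force: 0.0
t: 26.85
ee_pos: [435.6, 251.3, -17.8]
orientation: [0.681, -3.062, -0.004]
ft_force: [-0.8, 0.0, 2.2]
width: 29.9
grasp_force: 30.0
twist [ 0.15 -0.28 26.1 ] shift after twist [-193.  -495.5 -111.8] tcp target [ 620.  -247.4   94. ] now [435.6 251.3 -17.8] q [ 0.5   0.58  1.99  0.01  0.57 -1.52] F [-0.8  0.   2.2] w 29.9 g 30.0 t 26.85
```

V-block gripped at 29.9 mm. Lifting it, turning and carrying it over.

```bash
python3 -m creep '{"delta_pos":[[0,0,-0.01],[0,0,-0.02],[0,0,-0.03],[0,0,-0.03],[0,0,-0.03],[0,0,-0.03],[0,0,-0.03],[0,0,-0.03],[0,0,-0.03],[0,0,0],[0,0,0],[0,0,0],[0,0,0]],"twist":[[0,0,0],[0,0,0],[0,0,0],[0,0,0],[0,0,0],[0,0,0],[0,0,0],[0,0,0],[0,0,0],[0,0,6.52],[0,0,6.52],[0,0,6.52],[0,0,6.52]]}'
python3 -m creep '{"delta_pos":[[-0.0096,-0.0248,0],[-0.0096,-0.0248,0],[-0.0096,-0.0248,0],[-0.0096,-0.0248,0],[-0.0096,-0.0248,0],[-0.0096,-0.0248,0],[-0.0096,-0.0248,0],[-0.0096,-0.0248,0],[-0.0096,-0.0248,0],[-0.0096,-0.0248,0],[-0.0096,-0.0248,0],[-0.0096,-0.0248,0],[-0.0096,-0.0248,0],[-0.0096,-0.0248,0],[-0.0096,-0.0248,0],[-0.0096,-0.0248,0],[-0.0096,-0.0248,0],[-0.0096,-0.0248,0],[-0.0096,-0.0248,0],[-0.0096,-0.0248,0]],"twist":[[0,0,0],[0,0,0],[0,0,0],[0,0,0],[0,0,0],[0,0,0],[0,0,0],[0,0,0],[0,0,0],[0,0,0],[0,0,0],[0,0,0],[0,0,0],[0,0,0],[0,0,0],[0,0,0],[0,0,0],[0,0,0],[0,0,0],[0,0,0]]}'
cat > look.py <<'E'
from h import *
im,d=get_image("wrist");p=camera_params("wrist");W=cloud(d,p);o=get_obs()
m=lambda x,y,a,b,lo,hi:W[(d>0)&(abs(W[...,0]-x)<a)&(abs(W[...,1]-y)<b)&(W[...,2]>lo)&(W[...,2]<hi)]
f=m(619,-248,33,24,8,16.5)
if len(f)>9: print("h1 floor",len(f),rect(f[:,:2]),f.min(0).round(1),f.max(0).round(1))
f=m(520,-191,35,65,8,16)
if len(f)>9: print("h2",len(f),rect(f[:,:2]))
Rc=R.from_rotvec(o["orientation"]).as_matrix();T=(W-o["ee_pos"])@Rc
q=(d>0)&(T[...,2]>-8)&(T[...,2]<32)&(abs(T[...,0])<45)&(abs(T[...,1])<25)&(W[...,2]>30)
if q.sum()>9:
    Q=W[q];print("block",len(Q),rect(Q[:,:2]),Q.min(0).round(1),Q.max(0).round(1),"in tool",T[q].min(0).round(1),T[q].max(0).round(1))
go(down(89),[619,-248.4,80])
E
python3 look.py; python3 -c "
from h import *
im,d=get_image('wrist'); cv2.imwrite('pics/w6.png',im[:,:,::-1])"
```

```text
t: 27.93
ee_pos: [436.2, 250.6, 222.5]
orientation: [-0.036, -3.136, -0.002]
ft_force: [-0.1, -0.1, -3.3]
width: 29.2
grasp_force: 30.0
t: 29.6
ee_pos: [619.8, -249.3, 220.3]
orientation: [-0.027, -3.135, -0.003]
ft_force: [-0.5, -1.2, -2.0]
width: 30.0
grasp_force: 30.0
h1 floor 1486 (array([ 621. , -251.9]), array([36.1, 54.8]), 89.5) [ 593.5 -270.2    9.8] [ 648.4 -233.7   16.4]
h2 6413 (array([ 520.6, -194.7]), array([117.9,  57.8]), 88.9)
twist [-0.08 -0.27 -0.08] shift after twist [  2.5   5.5 196.3] tcp target [ 619.  -248.4   24. ] now [ 621.4 -253.9  220.3] q [-0.4   0.46  1.48 -0.    1.2  -1.95] F [ 0.4 -3.1 -2. ] w 29.6 g 30.0 t 29.65
```

View pics/w6.png

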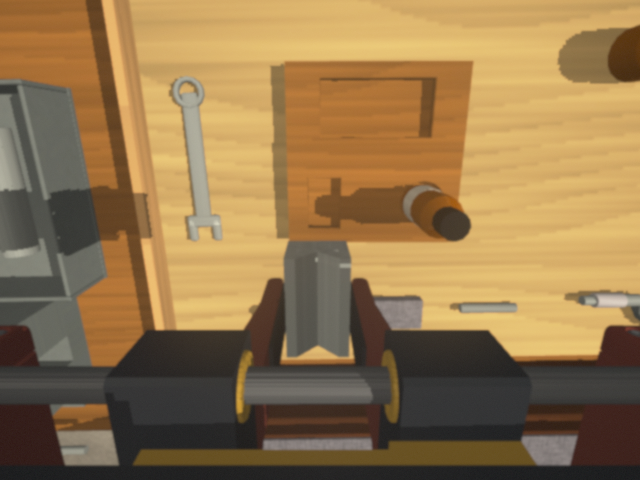

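The picture shows the block held at (318,295), groove towards the camera; the small oblong pocket is at (324,203) and the bottle stands in the round pocket at (430,205). Measuring again now that the arm has settled.

```bash
sed -i 's/T\[...,2\]>-8)&(T\[...,2\]<32)/T[...,2]>-60)\&(T[...,2]<-18)/; s/abs(T\[...,1\])<25/abs(T[...,1])<15.3/' look.py; python3 look.py
```

```text
h1 floor 1520 (array([ 618.1, -244.3]), array([35.9, 54.5]), 88.5) [ 590.7 -262.9    9.2] [ 645.4 -226.4   16.4]
h2 6412 (array([ 517.5, -187.4]), array([118.3,  58.1]), 89.0)
block 7417 (array([ 620. , -249.8]), array([30.6, 51.9]), 88.9) [ 594.  -265.4  242.9] [ 645.9 -234.3  279.9] in tool [-25.8 -15.3 -59.9] [ 26.1  15.3 -22.8]
twist [ 0.09 -0.38 -0.11] shift after twist [  0.8   1.2 195.9] tcp target [ 619.  -248.4   24. ] now [ 619.8 -249.7  219.9] q [-0.4   0.45  1.49 -0.    1.2  -1.95] F [ 0.5  0.6 -2.6] w 29.8 g 30.0 t 29.75
```

```bash
python3 -m creep '{"delta_pos":[[0.0008,0.0012,0.01],[0,0,0.02],[0,0,0.02],[0,0,0.02],[0,0,0.02],[0,0,0.02],[0,0,0.02],[0,0,0.01],[0,0,0],[0,0,0],[0,0,0],[0,0,0]],"twist":[[0,0,0],[0,0,0],[0,0,0],[0,0,0],[0,0,0],[0,0,0],[0,0,0],[0,0,0],[0,0,0],[0,0,0],[0,0,0],[0,0,0]]}'
python3 look.py; python3 look.py
```

```text
t: 30.75
ee_pos: [619.8, -247.1, 81.9]
orientation: [-0.027, -3.138, -0.001]
ft_force: [1.0, -0.2, -2.3]
width: 29.9
grasp_force: 30.0
h1 floor 1794 (array([ 606.9, -247.1]), array([36.1, 30. ]), 88.7) [ 591.6 -265.3    9.9] [ 622.3 -228.8   16.5]
h2 15232 (array([ 518.4, -190.1]), array([118.8,  58.5]), 89.0)
block 7406 (array([ 619.5, -247.1]), array([30.6, 51.3]), 89.1) [ 593.8 -262.7  104.8] [ 645.  -231.7  141.8] in tool [-25.3 -15.3 -60. ] [ 26.   15.3 -22.9]
twist [ 0.02 -0.19  0.02] shift after twist [ 0.6 -1.3 57.8] tcp target [ 619.  -248.4   24. ] now [ 619.7 -247.1   81.8] q [-0.4   0.6   1.59 -0.    0.95 -1.95] F [ 0.3  0.1 -2.9] w 29.9 g 30.0 t 30.8
h1 floor 1798 (array([ 606.9, -247.1]), array([36.2, 30.3]), 88.9) [ 591.6 -265.3    9.5] [ 622.1 -228.8   16.5]
h2 15244 (array([ 518.3, -190.2]), array([118.5,  58.4]), 89.0)
block 7419 (array([ 619.5, -247.2]), array([30.6, 51.6]), 89.0) [ 593.6 -262.7  104.7] [ 645.1 -231.7  141.5] in tool [-25.6 -15.3 -59.8] [ 26.   15.3 -22.9]
twist [ 0.03 -0.2   0.02] shift after twist [ 0.5 -1.3 57.7] tcp target [ 619.  -248.4   24. ] now [ 619.5 -247.1   81.7] q [-0.4   0.6   1.59 -0.    0.95 -1.95] F [-0.5 -0.8 -3. ] w 29.6 g 30.0 t 30.85
```

```bash
python3 -m creep '{"delta_pos":[[0.0019,-0.0003,0.01],[0,0,0.015],[0,0,0.015],[0,0,0.015],[0,0,0.01],[0,0,0.006],[0,0,0],[0,0,0],[0,0,0]],"twist":[[0,0,0],[0,0,0],[0,0,0],[0,0,0],[0,0,0],[0,0,0],[0,0,0],[0,0,0],[0,0,0]]}'
python3 look.py; python3 - <<'E'
from h import *
im,d=get_image("scene");W=cloud(d,camera_params("scene"))
Q=W[(d>0)&(abs(W[...,0]-620)<60)&(W[...,1]>-200)&(W[...,1]<-110)&(W[...,2]>90)&(W[...,2]<200)]
for z in range(95,200,10):
    q=Q[abs(Q[:,2]-z)<5]
    if len(q): print(z,len(q),q.min(0).round(0),q.max(0).round(0))
cv2.imwrite("pics/s3.png",cv2.resize(im[200:400,180:440,::-1],(780,600)))
E
```

```text
t: 31.6
ee_pos: [617.1, -247.3, 9.9]
orientation: [-0.027, -3.137, -0.001]
ft_force: [-0.6, 0.1, -2.5]
width: 29.9
grasp_force: 30.0
h1 floor 599 (array([ 598.1, -247.1]), array([36.3, 10.7]), 88.3) [ 592.4 -265.2    9.9] [ 604.  -229.    16.3]
h2 28773 (array([ 518.4, -190.2]), array([119.5,  58.5]), 89.2)
block 7405 (array([ 617.1, -247.4]), array([30.5, 51.4]), 89.0) [ 591.3 -262.9   33.7] [ 642.9 -232.    70.1] in tool [-25.4 -15.3 -60. ] [ 26.   15.2 -23.5]
twist [ 0.04 -0.24  0.02] shift after twist [ -1.8  -1.  -13.9] tcp target [ 619.  -248.4   24. ] now [ 617.2 -247.3   10.1] q [-0.4   0.7   1.62 -0.    0.83 -1.95] F [-0.4  0.6 -3.2] w 29.5 g 30.0 t 31.65
95 186 [ 612. -158.   90.] [ 644. -119.  100.]
105 70 [ 622. -151.  100.] [ 638. -126.  110.]
115 55 [ 625. -150.  111.] [ 636. -126.  120.]
125 128 [ 609. -174.  120.] [ 636. -124.  130.]
135 63 [ 594. -176.  130.] [ 653. -167.  140.]
145 186 [ 592. -200.  140.] [ 654. -169.  150.]
155 47 [ 642. -176.  150.] [ 655. -161.  160.]
165 167 [ 601. -200.  160.] [ 655. -161.  170.]
175 552 [ 587. -200.  170.] [ 653. -158.  175.]
```

View pics/s3.png

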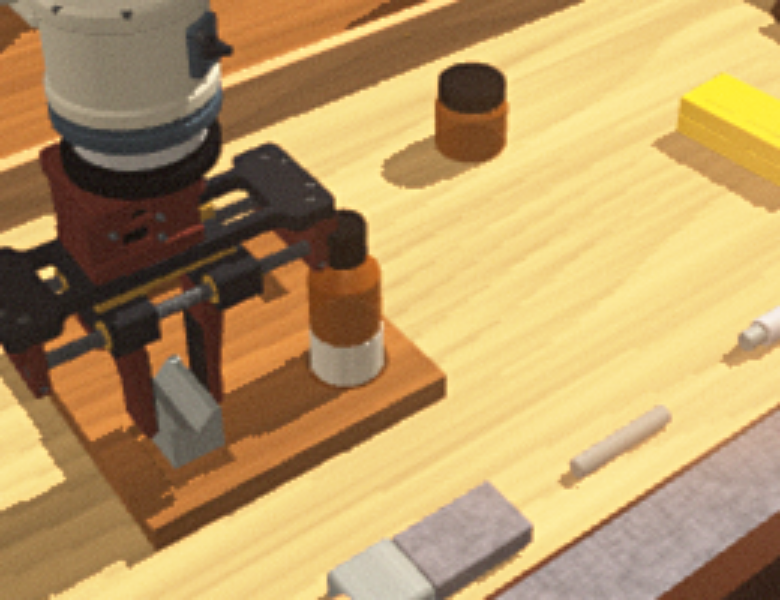

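The gripper body clears the bottle cap by about 8 mm, at (335,240) in the crop. The block hangs level above its pocket, so I'm lowering it gently.

```bash
python3 -m creep '{"delta_pos":[[-0.0003,0.0001,0.004],[0,0,0.004],[0,0,0.004],[0,0,0],[0,0,0]],"twist":[[0,0,0],[0,0,0],[0,0,0],[0,0,0],[0,0,0]]}'
python3 -m creep '{"delta_pos":[[0,0,0.003],[0,0,0.003],[0,0,0.002],[0,0,0]],"twist":[[0,0,0],[0,0,0],[0,0,0],[0,0,0]]}'
```

```text
t: 32.12
ee_pos: [616.3, -246.8, -3.1]
orientation: [-0.027, -3.135, -0.003]
ft_force: [0.1, -0.2, -2.6]
width: 29.3
grasp_force: 30.0
t: 32.45
ee_pos: [616.2, -246.8, -11.3]
orientation: [-0.027, -3.135, -0.003]
ft_force: [1.5, 0.0, -2.4]
width: 29.4
grasp_force: 30.0
```

```bash
python3 -m creep '{"delta_pos":[[0,0,0.0008],[0,0,0]],"twist":[[0,0,0],[0,0,0]]}'
python3 -m creep '{"delta_pos":[[0,0,0.0007],[0,0,0]],"twist":[[0,0,0],[0,0,0]]}'
```

```text
t: 32.62
ee_pos: [616.6, -246.9, -11.6]
orientation: [-0.027, -3.136, -0.002]
ft_force: [-0.2, -0.5, -2.4]
width: 29.9
grasp_force: 30.0
t: 32.78
ee_pos: [616.7, -247.0, -11.7]
orientation: [-0.027, -3.136, -0.002]
ft_force: [0.2, 0.1, 1.0]
width: 30.0
grasp_force: 30.0
```

Contact. Releasing and rising straight up.

```bash
python3 -m creep '{"delta_pos":[[0,0,0],[0,0,0],[0,0,0],[0,0,0],[0,0,0]],"twist":[[0,0,0],[0,0,0],[0,0,0],[0,0,0],[0,0,0]]}' 0.5
python3 -m creep '{"delta_pos":[[0,0,-0.005],[0,0,-0.01],[0,0,-0.02],[0,0,-0.02],[0,0,-0.02],[0,0,-0.02],[0,0,-0.02],[0,0,-0.02],[0,0,-0.02],[0,0,-0.02],[0,0,0],[0,0,0],[0,0,0],[0,0,0]],"twist":[[0,0,0],[0,0,0],[0,0,0],[0,0,0],[0,0,0],[0,0,0],[0,0,0],[0,0,0],[0,0,0],[0,0,0],[0,0,0],[0,0,0],[0,0,0],[0,0,0]]}'
python3 - <<'E'
from h import *
im,d=get_image("wrist");W=cloud(d,camera_params("wrist"))
f=lambda x,y,a,b,lo,hi:W[(d>0)&(abs(W[...,0]-x)<a)&(abs(W[...,1]-y)<b)&(W[...,2]>lo)&(W[...,2]<hi)]
Q=f(618,-247,40,30,36,46);print("block top",len(Q),rect(Q[:,:2]),np.percentile(Q[:,2],[2,50,98]).round(1))
Q=Q-[617,-247,0];A=np.c_[Q[:,:2],np.ones(len(Q))];print("top slope deg",np.degrees(np.linalg.lstsq(A,Q[:,2],rcond=None)[0][:2]).round(2))
Q=f(620,-137,30,30,121,135);print("cap top",len(Q),Q.mean(0).round(1) if len(Q) else 0)
im,d=get_image("top");W=cloud(d,camera_params("top"))
for nm,q in dict(case=f(603,241,80,60,30,45),jar=f(468,78,40,40,55,72),cap=f(618,-137,30,30,122,135),block=f(616,-247,40,30,36,46)).items(): print(nm,len(q),rect(q[:,:2]) if len(q)>4 else 0)
E
```

```text
t: 33.2
ee_pos: [616.8, -247.0, -12.1]
orientation: [-0.027, -3.136, -0.002]
ft_force: [0.1, -0.5, -0.2]
width: 43.8
grasp_force: 0.0
t: 34.37
ee_pos: [616.7, -246.8, 161.6]
orientation: [-0.027, -3.134, -0.003]
ft_force: [-0.4, -0.1, 0.1]
width: 43.8
grasp_force: 0.0
block top 1065 (array([ 616.8, -247.1]), array([30. , 50.5]), 89.6) [36.1 39.3 41.2]
top slope deg [0.18 0.13]
cap top 1212 [ 619.5 -138.8  126.7]
case 1243 (array([602.9, 241.6]), array([113.6,  53.2]), 3.6)
jar 0 0
cap 141 (array([ 617.5, -136.9]), array([25.2, 26.2]), 50.7)
block 13 (array([ 634.5, -235.3]), array([ 4.8, 12.6]), 87.3)
```

The block top is level at z ≈ 40 and the bottle cap is at z ≈ 127. The gripper is clear of both. The jar was still in place in the last scene view; it gave no points in this top view, probably hidden by the arm.

```bash
python3 -c "
from workcell import *
print(close_job())"
```

```text
the job is handed in; nothing more can be done
None
```

The job is handed in at about 34 s: the bottle was inverted for over 2 s and now stands upright in the round pocket, the V-block lies groove up in its small oblong pocket, and I moved nothing else, though my first grip closed briefly on the bottle's cap before I regripped on the body.

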